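# Turn round the ink row for the next print run

### The job

The next run prints the inks in the opposite order: move the four ink containers from the wooden rack to the empty steel rack in reverse order, so that the one now at the left end stands in the right-end bay, the second from the left in the second bay from the right, and so on (left and right as the robot sees them). Leave each standing upright on the board of its bay, between the dividers and midway between the rack's front and back edges. Set them down, never drop or topple one.

Things in the scene. Friction and masses are not known exactly. Their poses are not given: they have to be found in the camera images.
- tall_tin: bare aluminium ink tin, the tall slim one: upright cylinder 42 mm diameter up to 70 mm, dark cap 36 mm diameter above, 78 mm high overall. Rigid, 0.16 to 0.34 kg, plain paper band around it. Origin: centre of its underside; z up.
- pad_tall_tin: thin cork pad, 64 x 66 mm, 3 mm thick, fixed in one bay of the wooden rack: the one on which tall_tin stands at the start (which bay is drawn afresh each time). Origin: centre of its underside; it never moves, its axes are those of the wooden rack.
- flat_tin: bare aluminium ink tin, the low wide one: plain cylinder 56 mm diameter, 42 mm high, dark disc on top. Rigid, 0.16 to 0.34 kg, plain paper band around it. Origin: centre of its underside; z up.
- pad_flat_tin: thin cork pad, 64 x 66 mm, 3 mm thick, fixed in one bay of the wooden rack: the one on which flat_tin stands at the start (which bay is drawn afresh each time). Origin: centre of its underside; it never moves, its axes are those of the wooden rack.
- square_tin: bare aluminium ink tin of square plan, 46 x 46 mm and 58 mm high with upright faces across its x and y axes, dark round cap (26 mm diameter, 10 mm high) on top, 68 mm overall; its faces start within about 9 degrees of square to the rack. Rigid, 0.16 to 0.34 kg, plain paper band around it. Origin: centre of its underside; z up.
- pad_square_tin: thin cork pad, 64 x 66 mm, 3 mm thick, fixed in one bay of the wooden rack: the one on which square_tin stands at the start (which bay is drawn afresh each time). Origin: centre of its underside; it never moves, its axes are those of the wooden rack.
- neck_bottle: bare aluminium ink bottle with shoulder and neck: cylinder 52 mm diameter up to 46 mm, then tapering to a dark cap 29 mm diameter from 60 to 75 mm. Rigid, 0.16 to 0.34 kg, plain paper band around it. Origin: centre of its underside; z up.
- pad_neck_bottle: thin cork pad, 64 x 66 mm, 3 mm thick, fixed in one bay of the wooden rack: the one on which neck_bottle stands at the start (which bay is drawn afresh each time). Origin: centre of its underside; it never moves, its axes are those of the wooden rack.
- wood_rack: Wooden rack, fixed: board 90 (x) by 318 mm (y), 8 mm thick; five dividers 4 mm thick, 18 mm above the board, make four bays open in front and behind, centres at x = 0, y = +117, +39, -39, -117 mm, 74 mm clear. Origin: centre of the board's underside, at table height; y to the robot's left (within 9 degrees). Holds the pads and containers at the start (undersides 11 mm above the table).
- steel_rack: Bare steel rack, fixed: board 90 (x) by 318 mm (y), 8 mm thick; five dividers 4 mm thick, 18 mm above the board, make four bays open in front and behind, centres at x = 0, y = +117, +39, -39, -117 mm, 74 mm clear. Origin: centre of the board's underside, at table height; y to the robot's left (within 9 degrees). Empty at the start, no pads. May be the nearer or the farther rack.

How it is judged:
At the end, for the whole second after the job is handed in: Each container stands upright (within 0.08 rad) on the steel rack's board, in the bay that mirrors its starting bay in the wooden rack (within 17 mm of the bay's centre along the row, within 15 mm of it front to back, underside within 4 mm of the board's top), released and at rest (((y of pad_tall_tin in the frame of wood_rack between 0.097 and 0.137 m and y of tall_tin in the frame of steel_rack between -0.134 and -0.1 m) or (y of pad_tall_tin in the frame of wood_rack between 0.019 and 0.059 m and y of tall_tin in the frame of steel_rack between -0.056 and -0.022 m) or (y of pad_tall_tin in the frame of wood_rack between -0.059 and -0.019 m and y of tall_tin in the frame of steel_rack between 0.022 and 0.056 m) or (y of pad_tall_tin in the frame of wood_rack between -0.137 and -0.097 m and y of tall_tin in the frame of steel_rack between 0.1 and 0.134 m)) and x of tall_tin in the frame of steel_rack between -0.015 and 0.015 m and z of tall_tin in the frame of steel_rack between 0.004 and 0.012 m and angle between each of tall_tin, flat_tin, square_tin, neck_bottle's own z axis and vertical below 0.08 rad and linear speed of each of tall_tin, flat_tin, square_tin, neck_bottle below 0.02 m/s and angular speed of each of tall_tin, flat_tin, square_tin, neck_bottle below 0.2 rad/s and contact force between each of tall_tin, flat_tin, square_tin, neck_bottle and the fingers below 0.05 N and ((y of pad_flat_tin in the frame of wood_rack between 0.097 and 0.137 m and y of flat_tin in the frame of steel_rack between -0.134 and -0.1 m) or (y of pad_flat_tin in the frame of wood_rack between 0.019 and 0.059 m and y of flat_tin in the frame of steel_rack between -0.056 and -0.022 m) or (y of pad_flat_tin in the frame of wood_rack between -0.059 and -0.019 m and y of flat_tin in the frame of steel_rack between 0.022 and 0.056 m) or (y of pad_flat_tin in the frame of wood_rack between -0.137 and -0.097 m and y of flat_tin in the frame of steel_rack between 0.1 and 0.134 m)) and x of flat_tin in the frame of steel_rack between -0.015 and 0.015 m and z of flat_tin in the frame of steel_rack between 0.004 and 0.012 m and ((y of pad_square_tin in the frame of wood_rack between 0.097 and 0.137 m and y of square_tin in the frame of steel_rack between -0.134 and -0.1 m) or (y of pad_square_tin in the frame of wood_rack between 0.019 and 0.059 m and y of square_tin in the frame of steel_rack between -0.056 and -0.022 m) or (y of pad_square_tin in the frame of wood_rack between -0.059 and -0.019 m and y of square_tin in the frame of steel_rack between 0.022 and 0.056 m) or (y of pad_square_tin in the frame of wood_rack between -0.137 and -0.097 m and y of square_tin in the frame of steel_rack between 0.1 and 0.134 m)) and x of square_tin in the frame of steel_rack between -0.015 and 0.015 m and z of square_tin in the frame of steel_rack between 0.004 and 0.012 m and ((y of pad_neck_bottle in the frame of wood_rack between 0.097 and 0.137 m and y of neck_bottle in the frame of steel_rack between -0.134 and -0.1 m) or (y of pad_neck_bottle in the frame of wood_rack between 0.019 and 0.059 m and y of neck_bottle in the frame of steel_rack between -0.056 and -0.022 m) or (y of pad_neck_bottle in the frame of wood_rack between -0.059 and -0.019 m and y of neck_bottle in the frame of steel_rack between 0.022 and 0.056 m) or (y of pad_neck_bottle in the frame of wood_rack between -0.137 and -0.097 m and y of neck_bottle in the frame of steel_rack between 0.1 and 0.134 m)) and x of neck_bottle in the frame of steel_rack between -0.015 and 0.015 m and z of neck_bottle in the frame of steel_rack between 0.004 and 0.012 m); the robot touches nothing.
It fails at once if a container is dropped (falls freely at more than 0.7 m/s, about 25 mm of fall) ((linear speed of tall_tin above 0.7 m/s and contact force between tall_tin and the fingers below 0.01 N) or (linear speed of flat_tin above 0.7 m/s and contact force between flat_tin and the fingers below 0.01 N) or (linear speed of square_tin above 0.7 m/s and contact force between square_tin and the fingers below 0.01 N) or (linear speed of neck_bottle above 0.7 m/s and contact force between neck_bottle and the fingers below 0.01 N)).
It fails at once if a container is toppled (more than 0.7 rad) (angle between any of tall_tin, flat_tin, square_tin, neck_bottle's own z axis and vertical above 0.7 rad).
It also fails if it takes over 104 s, if anything falls off the work surface, if the arm or the gripper's body presses on something with over 40 N, if the wrist force passes 120 N, or if a joint passes its speed limit or range.

### The arm

A 6-joint arm with a two-finger parallel gripper is mounted at the origin on the work surface. World frame = base frame: x ahead of the robot, y to its left, z up, the work surface at z = 0. Lengths are in m, angles in rad, forces in N, time in s.
With the tool pointing down it reaches from about 0.375 to 0.975 m from the base axis. Payload 3.8 kg.
Tool frame: the origin (TCP) lies midway between the tips of the shut fingers; the grasp point (between the pads) lies 19 mm behind it; x points along the fingers, y is the direction in which the jaws open and shut, and the axes are right-handed (so a half turn about x gives the same grasp; the last joint's range is limited). The gripper opens to 88 mm and grips with 3 to 60 N. Pads are 18 mm wide; open, the fingers measure 123 mm over their backs; the gripper's body (75 mm by 187 mm) begins 45 mm behind the grasp point.
Start: joints at [-1.287, 0.264, 1.604, -0, 1.274, -0.037], TCP at [0.213, -0.641, 0.239] pointing down, gripper open.
Joint ranges: [-2.63, 2.63], [-0.94, 2.18], [0.31, 2.57], [-1.31, 4.45], [0, 2.66], [-2.55, 2.55]. Speed limits (rad/s): [2.57, 2.57, 3.14, 3.14, 3.14, 3.14].

### API

Orientations are given as a rotation vector (axis times angle).
In Python, from cell import manip, inverse_kinematics, cams, order gives the robot as it stands. Calls block until the motion is done:
- manip.move_pose(position, orientation): joint-space move of the TCP to a pose.
- manip.move_linear(position, rate=0.15, rot=None): straight line of the TCP; rot=None keeps the orientation; rate is the mean speed in m/s.
- manip.set_joints(angles): joint-space move.
- manip.set_gripper(opening, force=None): finger opening in m; force is the grip in N (None keeps the last); returns when the fingers have stopped.
- manip.dwell(seconds).
- inverse_kinematics(position, orientation): joint angles nearest the present ones, or None.
- manip.state(): the state.
- cams.capture(name): name is "side" or "top" or "wrist"; returns a dict with "image" (420x560x3 uint8, blue, green, red), "z_map" (420x560 float32, m along the optical axis (not along the pixel's ray), 0 where there is no reading), "intrinsics" (3x3 intrinsics, pixels), "position" and "orientation" of the camera in the world; the wrist camera has in their place "T_tool_cam" (4x4, takes a point from camera to tool coordinates, whose origin is the TCP and whose axes are the tool frame's). Camera axes: x right, y down, z forward; pixel columns grow to the right and rows downward; lengths in m; the calibration is good to about 2 mm. The wrist camera is an equidistant fisheye: a pixel r from the principal point sees the ray r / f radians off the axis. A picture is of the moment at which its call begins: read the wrist's pose just before it.
A pose or a line that the arm cannot do raises manip.IKError and nothing moves.
- order.close_job(): hands the job in, once; it reports no verdict.
The state is a dict: "clock": time; "joint_pos": joint angles; "joint_velocities": joint speeds; "tau": joint torques, N m; "tool_pos": TCP position; "tcp_rot": TCP orientation; "contact_force": force on the tool from outside, world axes, zero at the start; "moment": the same for the moment, N m; "gripper_width": finger opening in m.
Only numpy, scipy, OpenCV 4.12 (cv2) and the standard library are available. Lean on these libraries where they do the work, as an engineer would, in place of code of your own. Each camera call takes 0.05 s, during which the arm holds its last target. There are 200 camera calls.

## Working session

There is one attempt and no reset: what is moved stays moved. The work goes in short steps, each a Python script; the robot and the scene stay as the last script left them, time stands still between calls to the robot, and variables do not carry over. Pictures are saved under pics/ and viewed, about 12 in all and at most 16, crops included, and the job is handed in when it is done.

```bash
ls; mkdir -p pics; python3 - <<'E'
from cell import manip,cams
import cv2,numpy as np
for n in("top","side"):
    c=cams.capture(n); cv2.imwrite(f"pics/{n}0.png",c["image"]); np.savez(f"{n}0.npz",**c)
    print(n,c["intrinsics"].tolist(),c["position"],c["orientation"])
s=manip.state();print(s["clock"],s["tool_pos"],s["tcp_rot"])
E
```

```text
pics
top [[493.03589718572505, 0.0, 286.9875317472068], [0.0, 493.03589718572505, 202.15359719153776], [0.0, 0.0, 1.0]] [ 0.49879344 -0.02808339  0.8326045 ] [-2.14736087  2.18823889 -0.09472454]
side [[444.87460772054243, 0.0, 281.09200480637344], [0.0, 444.87460772054243, 208.3312864530533], [0.0, 0.0, 1.0]] [ 0.52922785 -0.5503883   0.64131802] [-2.41409974  0.02392781 -0.00467748]
0.1 [ 0.21266652 -0.6399556   0.23752849] [ 2.04856842  0.33355479 -2.04908738]
```

View pics/top0.png

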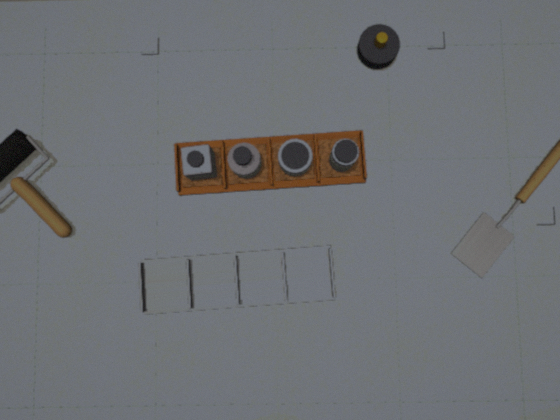

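View pics/side0.png

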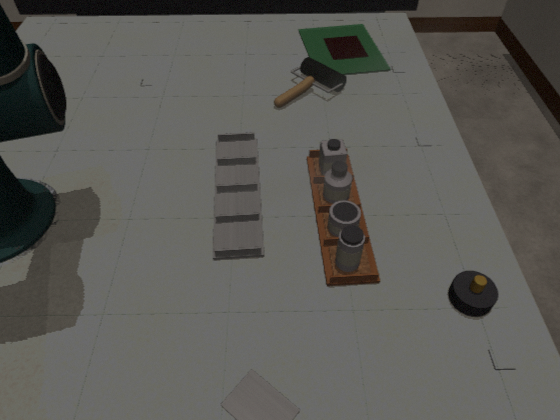

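Left to right the wooden rack holds square (≈197,160), neck bottle (≈243,157), flat (≈295,156) and tall (≈345,152). The steel rack is nearer, centred at ≈(237,280). Next I measure both racks from the depth map and the caps by ray casting.

```bash
cat > h.py <<'E'
import numpy as np,cv2
from scipy.spatial.transform import Rotation as R
def pts(c):
    K=c["intrinsics"];z=c["z_map"];v,u=np.mgrid[:z.shape[0],:z.shape[1]]
    P=np.stack([(u-K[0,2])/K[0,0]*z,(v-K[1,2])/K[1,1]*z,z],-1)
    P=P@R.from_rotvec(c["orientation"]).as_matrix().T+c["position"];P[z<=0]=np.nan
    return P
def ray(c,u,v,h):
    K=c["intrinsics"];d=R.from_rotvec(c["orientation"]).as_matrix()@[(u-K[0,2])/K[0,0],(v-K[1,2])/K[1,1],1]
    p=c["position"];return p+d*(h-p[2])/d[2]
E
python3 - <<'E'
from h import *
c=np.load("top0.npz");P=pts(c);Z=P[...,2]
def sub(a,b):return P[a[1]:b[1],a[0]:b[0]].reshape(-1,3)
bg=sub((380,80),(450,350));print("table z",np.nanmedian(bg[:,2]),np.nanstd(bg[:,2]))
hsv=cv2.cvtColor(c["image"],cv2.COLOR_BGR2HSV)
m=cv2.inRange(hsv,(3,90,40),(20,255,255));n,l,s,_=cv2.connectedComponentsWithStats(cv2.morphologyEx(m,cv2.MORPH_CLOSE,np.ones((15,15))))
print(s[1:][s[1:,4]>300])
def rect(sel,name):
    r=cv2.minAreaRect(sel[:,:2].astype(np.float32));print(name,r,len(sel))
i=[k for k in range(1,n) if s[k,4]>3000][0]
cn=cv2.findContours((l==i).astype(np.uint8),0,2)[0][0][:,0]
rect(np.array([ray(c,u,v,.017) for u,v in cn]),"wood(ray z=.017)")
S=sub((120,225),(360,335));h=S[:,2]
print(np.histogram(h[~np.isnan(h)],bins=np.arange(-.01,.04,.004)))
rect(S[(h>.017)&(h<.04)],"steel dividers");rect(S[(h>.004)&(h<.04)],"steel all")
# caps: dark, in rack area
g=cv2.cvtColor(c["image"],cv2.COLOR_BGR2GRAY)
out=c["image"].copy()
for nm,(u,v),hh in(("square",(195,159),.079),("neck",(243,156),.086),("flat",(295,156),.053),("tall",(345,151),.089)):
    w=17 if nm=="flat" else 13
    mk=np.zeros_like(g);cv2.circle(mk,(u,v),w,255,-1);mk&=((g<85)*255).astype(np.uint8)
    k,L,st,ce=cv2.connectedComponentsWithStats(mk);j=1+np.argmax(st[1:,4])
    p=ray(c,*ce[j],hh);zz=np.nanmedian(Z[L==j]);print(nm,st[j],ce[j],p,"zmap",zz,"depth xy",np.nanmedian(P[L==j],0))
    out[L==j]=(0,0,255)
zi=np.clip(np.nan_to_num(Z)*1000*8+40,0,255).astype(np.uint8)
o=np.vstack([out[110:335,110:400],cv2.cvtColor(zi,8)[110:335,110:400]]);cv2.imwrite("pics/m0.png",cv2.resize(o,None,fx=1.33,fy=1.33))
E
```

```text
table z 0.0005736780909237904 0.0014176591618444605
[[ 174  131  193   64 6207]
 [ 516  141   44   61  737]
 [  11  177   61   60 1134]]
wood(ray z=.017) ((0.6451690793037415, 0.006117209792137146), (0.08860338479280472, 0.31812840700149536), 2.8056769371032715) 73
(array([    0,   688, 12820,  2579,  7963,  1387,    95,    79,   303,
         390,     1,     0]), array([-0.01 , -0.006, -0.002,  0.002,  0.006,  0.01 ,  0.014,  0.018,
        0.022,  0.026,  0.03 ,  0.034,  0.038]))
steel dividers ((0.4511858820915222, 0.06432541459798813), (0.07951976358890533, 0.3161824643611908), 3.3253800868988037) 800
steel all ((0.4528930187225342, 0.057568177580833435), (0.1774093210697174, 0.396463543176651), 0.5568832159042358) 10711
square [187 151  17  17 231] [195.06060606 158.82251082] [0.64185173 0.11930298 0.079     ] zmap 0.07915804441112217 depth xy [0.64161325 0.11929349 0.07915804]
neck [233 146  21  22 340] [242.69705882 156.05588235] [0.64334984 0.04461042 0.086     ] zmap 0.08586596336989388 depth xy [0.64369755 0.04494383 0.08586596]
flat [281 142  28  27 596] [294.69463087 155.10738255] [ 0.6495908  -0.03561186  0.053     ] zmap 0.05378667776955148 depth xy [ 0.64961033 -0.03581587  0.05378668]
tall [334 139  24  24 444] [345.62162162 150.71171171] [ 0.64786192 -0.11323645  0.089     ] zmap 0.08926857258481358 depth xy [ 0.64748954 -0.11344836  0.08926857]
```

View pics/m0.png

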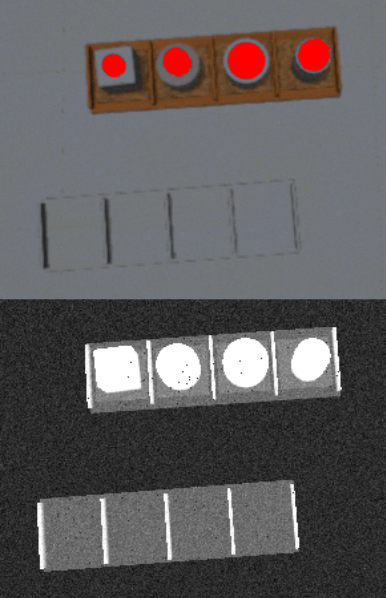

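```bash
cat >> h.py <<'E'
A=np.deg2rad(3.3)
SC=np.array([.4512,.0643])
def bay(y): return SC+y*np.array([-np.sin(A),np.cos(A)])
def rot(a):
    c,s=np.cos(a),np.sin(a);return R.from_matrix(np.array([[0,0,-1],[c,s,0],[s,-c,0]]).T).as_rotvec()
E
python3 - <<'E'
from h import *
from cell import manip,inverse_kinematics as ik
c=np.load("top0.npz");P=pts(c);Z=cv2.medianBlur(np.nan_to_num(P[...,2]).astype(np.float32),3)
m=np.zeros(Z.shape,bool);m[225:335,120:360]=True
b=P[m&(Z>.0045)&(Z<.012)];b=b[~np.isnan(b[:,0])]
mk=(m&(Z>.004)).astype(np.uint8);n,l,s,_=cv2.connectedComponentsWithStats(cv2.morphologyEx(mk,cv2.MORPH_OPEN,np.ones((5,5))));i=1+np.argmax(s[1:,4])
cn=cv2.findContours((l==i).astype(np.uint8),0,2)[0][0][:,0];print("steel board",cv2.minAreaRect(np.array([ray(c,u,v,.008)[:2] for u,v in cn],np.float32)))
q=P[130:190,178:222].reshape(-1,3);t=q[abs(q[:,2]-.069)<.005]
print("square body top",cv2.minAreaRect(t[:,:2].astype(np.float32)),len(t))
d=P[m&(Z>.02)];rel=(d[:,:2]-SC)@np.array([[np.cos(A),-np.sin(A)],[np.sin(A),np.cos(A)]])
for y in(157,78,0,-78,-157):
    k=abs(rel[:,1]-y/1e3)<.015;print("divider",y,np.nanmean(rel[k],0),np.nanmin(rel[k,0]),np.nanmax(rel[k,0]))
for a in(A,A+np.pi):
    for p in([.65,-.11,.03],[.64,.12,.2],[*bay(.117),.02],[*bay(-.117),.2]):print(ik(np.array(p),rot(a)))
E
```

```text
steel board ((0.45106351375579834, 0.06631458550691605), (0.08985096961259842, 0.3228834569454193), 3.3244094848632812)
square body top ((0.6424434781074524, 0.12101742625236511), (0.04614650085568428, 0.046471886336803436), 5.2829179763793945) 627
divider 157 [0.00063451 0.1551424 ] -0.03928311208622833 0.039556229035381946
divider 78 [0.00051252 0.07735658] -0.038668001707280936 0.03859678565310249
divider 0 [-0.00091737 -0.00037491] -0.03969011080889156 0.039119948098933585
divider -78 [-0.00035769 -0.07809779] -0.03922125884391926 0.03817870729312876
divider -157 [-0.00059553 -0.15575809] -0.03712421004181217 0.03869795797992703
[-2.05422077e-01  4.26606833e-01  1.80281324e+00 -4.44089210e-16
  9.12172579e-01 -2.63017942e-01]
[ 1.47098753e-01  2.44943081e-01  1.70001203e+00 -4.44089210e-16
  1.19663754e+00  8.95028879e-02]
[ 3.35024983e-01  1.49743787e-01  2.19758259e+00 -4.44089210e-16
  7.94266281e-01  2.77429118e-01]
[-1.68206562e-01 -1.20463919e-01  2.08749594e+00 -4.44089210e-16
  1.17456063e+00 -2.25802428e-01]
None
None
None
None
```

```bash
cat > go.py <<'E'
from h import *
from cell import manip,cams
OBJ={"tall":((.6477,-.1133),A,.050,.117),"flat":((.6496,-.0357),A,.036,.039),
     "square":((.6422,.1202),np.deg2rad(5.3),.040,-.117),"neck":((.6435,.0448),A,.036,-.039)}
def f():return np.array(manip.state()["contact_force"])
def move(n):
    p,a,zg,by=OBJ[n];t=zg-.019
    manip.set_gripper(.088)
    manip.move_pose(np.array([*p,.19]),rot(a))
    manip.move_linear(np.array([*p,t]),rate=.12); print(n,"down",f().round(1))
    manip.set_gripper(0.,force=35);w=manip.state()["gripper_width"];print(" width",w)
    if w<.03: raise SystemExit("missed")
    manip.move_linear(np.array([*p,t+.13]),rate=.12);f0=f();print(" lifted",manip.state()["gripper_width"],f0.round(1))
    b=bay(by)
    manip.move_linear(np.array([*b,t+.13]),rate=.15,rot=rot(A))
    manip.move_linear(np.array([*b,t+.006]),rate=.10);f0=f()[2]
    z=t-.001
    while z>t-.0065:
        manip.move_linear(np.array([*b,z]),rate=.03);d=f()[2]-f0
        if d>2:break
        z-=.001
    print(" set at dz",round(z-t,4),"df",round(d,1),manip.state()["tool_pos"])
    manip.set_gripper(.088);manip.move_linear(np.array([*b,.19]),rate=.12)
    print(" clock",manip.state()["clock"],"force",f().round(1))
E
python3 - <<'E'
from go import *
move("tall")
c=cams.capture("side");cv2.imwrite("pics/s1.png",c["image"][100:320,180:420].repeat(2,0).repeat(2,1))
E
```

```text
tall down [-0.1  0.3  1.2]
 width 0.04145972585436852
 lifted 0.041094528015189445 [-0.8  0.  -2.6]
 set at dz -0.004 df 10.3 [0.44452292 0.18112259 0.02794573]
 clock 13.6083 force [-1.   0.9 -0.5]
```

View pics/s1.png

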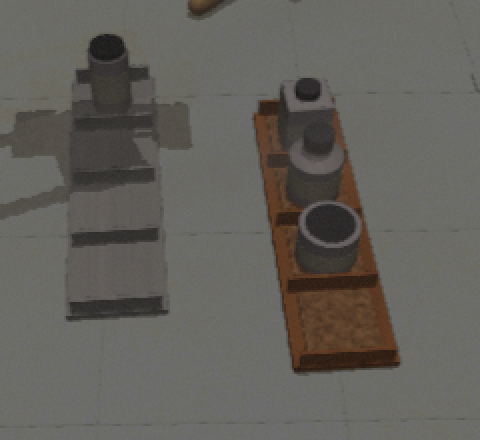

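The tall tin stands upright in the far-left bay, at crop position (108,80). Next I move the other three.

```bash
python3 - <<'E'
from go import *
move("flat")
c=cams.capture("side");cv2.imwrite("pics/s2.png",c["image"][100:320,180:420].repeat(2,0).repeat(2,1))
E
```

```text
flat down [-0.3  0.3  0.4]
 width 0.05560783053286114
 lifted 0.05522567550877243 [ 0.5  0.2 -2.1]
 set at dz -0.004 df 10.3 [0.44922448 0.10330999 0.01409202]
 clock 25.0 force [0.4 0.4 0.8]
```

View pics/s2.png

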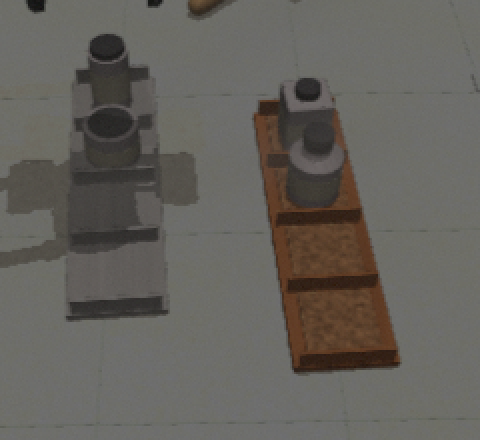

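The flat tin stands upright in the second bay from the left, at (112,135).

```bash
python3 - <<'E'
from go import *
move("neck")
move("square")
manip.move_pose(np.array([.3,-.5,.3]),rot(A-.9))
for n in("side","top"):
    c=cams.capture(n);np.savez(n+"3.npz",**c);i=c["image"]
    if n=="side":cv2.imwrite("pics/s3.png",i[100:320,180:420].repeat(2,0).repeat(2,1))
P=pts(c);m=P[220:345,110:370].reshape(-1,3)
rel=(m[:,:2]-SC)@np.array([[np.cos(A),-np.sin(A)],[np.sin(A),np.cos(A)]])
for nm,y,h in(("tall",.117,.086),("flat",.039,.05),("neck",-.039,.083),("square",-.117,.076)):
    k=(abs(rel[:,1]-y)<.037)&(abs(m[:,2]-h)<.004);lo,hi=np.nanpercentile(rel[k],[1,99],axis=0)
    print(nm,k.sum(),"top z",np.nanmedian(m[k,2]),"offset",(lo+hi)/2-[0,y],"size",hi-lo)
print(manip.state()["clock"])
E
```

```text
neck down [-0.8  0.1  0.2]
 width 0.05068057467230985
 lifted 0.051206625456446254 [-0.1  0.5 -2.1]
 set at dz -0.004 df 10.2 [0.45373226 0.0253558  0.0140878 ]
 clock 35.8333 force [-0.1  0.5  0.3]
square down [-0.4 -0.3 -0.1]
 width 0.04585363175150725
 lifted 0.04585230954375423 [ 0.6  0.3 -2.3]
 set at dz -0.004 df 11.6 [ 0.45799105 -0.05253254  0.01797333]
 clock 47.1083 force [ 0.5  0.2 -0.7]
tall 455 top z 0.08639035715461385 offset [-0.00107368  0.00041237] size [0.03384165 0.03324638]
flat 986 top z 0.05055207566682807 offset [-0.00062624  0.00060004] size [0.05178101 0.05175985]
neck 280 top z 0.08338826504554275 offset [-0.00048104  0.00282029] size [0.0266241  0.02713044]
square 221 top z 0.0765567188504962 offset [-0.0008241   0.00151253] size [0.02392713 0.02303603]
48.9833
```

View pics/s3.png

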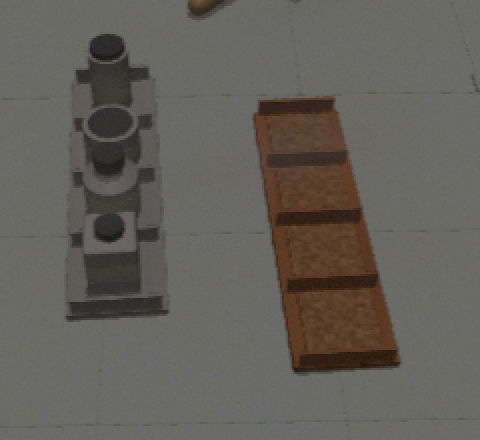

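All four stand upright in their mirrored bays: tall (108,80), flat (112,135), neck (110,175) and square (112,255). The wooden rack is empty and the arm is clear.

```bash
python3 -c "
from cell import order;order.close_job()"
```

```text
the job is handed in; nothing more can be done
```

I moved all four containers to the steel rack in reverse order and handed the job in. The robot clock read 49 s when I checked, against the 104 s limit. From the left the rack now holds tall, flat, neck and square; the wooden rack had square, neck, flat and tall.

- **Position:** the last top-camera depth check put every container within 3 mm of its bay centre, both along the row and front to back. The largest offset was the neck bottle, 2.8 mm along the row.
- **Height and upright:** top heights matched standing on the board to within 1 mm, and the side view shows all four upright. I did not measure the tilt angles.
- **Forces:** each container was lowered until contact, at about 10 to 12 N, then released. The gripper is open and clear of the racks.

No check failed or disagreed, apart from contact coming about 1 mm lower than nominal on all four, within the 2 mm calibration tolerance. The hand-in reports no verdict, so the outcome itself is not confirmed.

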